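# Slide a sprocket ring past wet paint to the weighing plate

### The arm

A 6-joint arm with a two-finger parallel gripper is mounted at the origin on the work surface. World frame = base frame: x ahead of the robot, y to its left, z up, the work surface at z = 0. Lengths are in mm, angles in rad, forces in N, time in s.
With the tool pointing down it reaches from about 350 to 875 mm from the base axis. Payload 4.2 kg.
Tool frame: the origin (TCP) lies between the finger pads; the fingertips stand 17 mm ahead of it and the grasp point (between the pads) lies 2 mm behind it; z points along the fingers, y is the line along which they close (so a half turn about z gives the same grasp; the last joint's range is limited). The gripper opens to 85 mm and grips with 20 to 120 N. Pads are 22 mm wide; open, the fingers measure 114 mm over their backs; the gripper's body (76 mm by 85 mm) begins 54 mm behind the grasp point. The pads swing forward as they close: fully open they stand 13 mm farther back than shut.
Start: joints at [-0.961, 0.385, 0.008, 0, -1.194, -0.259], TCP at [214.795, -586.909, 248.312] pointing down, gripper open.
Joint ranges: [-3.14, 3.14], [-1.21, 2.06], [-1.07, 1.41], [-3.16, 2.05], [-2.99, -0.16], [-3.1, 3.1]. Speed limits (rad/s): [2.79, 2.79, 3.14, 3.14, 3.14, 3.14].

### API

Orientations are given as a unit quaternion [x, y, z, w].
In Python, from bench import arm, get_image, get_calibration, job_done gives the robot as it stands (arm), with the cameras as plain functions and the job as plain functions.
- The arm moves only by the tool send_path, called after "Emit:" as name([rows], argument=value, ...), one row to a line, values as JSON. Schema: {"type":"object","properties":{"offsets":{"type":"array","items":{"type":"object","properties":{"x":{"type":"number"},"y":{"type":"number"},"z":{"type":"number"},"drx":{"type":"number"},"dry":{"type":"number"},"drz":{"type":"number"}},"additionalProperties":false},"minItems":1,"maxItems":10},"finger_gap":{"type":"number"},"only":{"type":"string"},"quiet":{"type":"boolean"},"lines":{"type":"string"}},"required":["offsets"],"additionalProperties":false}. offsets is a list of rows, 1 to 10 of them, each an object with the fields x, y, z (the shift in parts of the range, where 1.0 means 0.6 m), drx, dry, drz (a rotation vector in fractions of the full range, 1 being 4 rad); a field left out counts as zero; each row is the pose to reach, as a shift and turn from the pose commanded when the call began, along the tool's axes at that moment; what a row does not reach only later rows make up. A row lasts 1/10 s, in which the tool goes at most 50 mm and 0.15 rad, less where a joint would pass 70% of its speed; a pose out of reach is approached as far as the arm can. finger_gap is the finger opening in mm, set as the call begins (left out keeps the last). The fingers move at their own pace and stop on an object; the grip force is fixed at half the most. Time passes only in rows, so rows that do not move let the fingers close. The tool returns the time, the measured TCP pose, the force, the opening and the grip force at its end. only (a regular expression) keeps the lines of the reply that match it, lines (a string "A,B") keeps lines A to B, and quiet returns only ok. No shift or turn number may pass 1 either way. Input that does not fit is refused with a message, and nothing moves.
- arm.read_state(): the state, without advancing time (a new reading comes with each control period).
- get_image(name): name is "scene" or "top"; returns the picture (480x640x3 uint8, blue, green, red); there is no depth.
- get_calibration(name): a dict with "K" (3x3 intrinsics, pixels), "rvec" (rotation vector, rad) and "tvec" (3), from world to camera coordinates, as OpenCV has them. Camera axes: x right, y down, z forward; pixel columns grow to the right and rows downward; lengths in mm; the calibration is good to about 2 mm. A picture is of the moment at which its call begins. get_calibration takes no time and is no camera call.
- job_done(): hands the job in; it is judged then, once.
The state is a dict: "clock": time; "joints": joint angles; "joint_vel": joint speeds; "joint_efforts": joint torques, N m; "position": TCP position; "ee_rot": TCP orientation; "contact_force": force on the tool from outside, world axes, zero at the start; "wrist_torque": the same for the moment, N m; "gripper_width": finger opening in mm; "grasp_force": force on a finger pad.
Only numpy, scipy, OpenCV 4.12 (cv2) and the standard library are available. Lean on these libraries where they do the work, as an engineer would, in place of code of your own. Each camera call takes 0.05 s, during which the arm holds its last target. There are 200 camera calls.

### The job

Slide the toothed sprocket ring (not the smooth ring) flat along the counter, through the gap between the freshly painted track shoe and the freshly painted hub, and leave it lying centred on the bare metal weighing plate that is let into the counter. Never lift or tip the ring, and let nothing touch the shoe or the hub: their paint is wet.

Things in the scene. Friction and masses are not known exactly. Their poses are not given: they have to be found in the camera images.
- sprocket: Loose flat steel ring with 12 square teeth, 116 mm across the teeth (100 mm body), 18 mm high, 0.5 to 0.9 kg; open bore of 68 mm down to the counter: fingertips let into it can push the ring, with play. Slides with dry friction, stops when not pushed. Origin: centre of the underside, z up. Starts left or right of the shoe, the plate on the other side. A smooth ring of like size is a bystander.
- plate: Thin square weighing plate of bare metal with a narrow dark rim and four screws, 160 x 160 mm, level with the counter so that things slide onto it without a step. Fixed. Origin at its centre, at counter height.
- shoe: Wet yellow-painted steel track shoe, fixed, ahead of the robot beyond the hub: plate 100 mm along its x, 180 mm along its y, with three upright bars along y, 40 mm high in all. Origin: centre of the underside; its -x side faces the robot and the hub. The sprocket passes along this -x side.
- hub: Wet yellow-painted round hub, fixed between shoe and robot: flange 80 mm diameter, 14 mm high, with a boss about 50 mm in diameter up to 40 mm high. Origin: centre of the underside, 260 to 270 mm from the shoe's origin along the shoe's -x, within 15 mm of that axis; axes parallel to the shoe's. Free gap between shoe and hub about 170 to 180 mm.

How it is judged (in metres and radians):
On the way:
1. the sprocket ring passes through the gap between the shoe and the hub (y of sprocket in the frame of shoe between -0.06 and 0.06 m and x of sprocket in the frame of shoe below 0 m and x of sprocket in the frame of hub above 0 m), for 0.1 s.
At the end, for the whole second after the job is handed in: The sprocket ring lies flat and at rest on the counter, its centre within 20 mm of the weighing plate's centre (horizontal distance between sprocket and plate below 0.02 m and height (world z) of sprocket below 0.004 m and angle between sprocket's own z axis and vertical below 0.1 rad and linear speed of sprocket below 0.02 m/s); the robot touches nothing.
It fails at once if the wet shoe is touched by anything (contact force between shoe and anything else above 0.3 N).
It fails at once if the wet hub is touched by anything (contact force between hub and anything else above 0.3 N).
It fails at once if the sprocket ring is lifted more than 12 mm off the counter (height (world z) of sprocket above 0.012 m).
It fails at once if the sprocket ring is tipped by more than about 11 degrees (angle between sprocket's own z axis and vertical above 0.2 rad).
It also fails if it takes over 51 s, if anything falls off the work surface, if the arm or the gripper's body presses on something with over 40 N, if the wrist force passes 120 N, or if a joint passes its speed limit or range.

## Working session

There is one attempt and no reset: what is moved stays moved. The work goes in short steps, Python scripts to look and compute and a tool call to move; the robot and the scene stay as the last step left them, time stands still between calls to the robot, and variables do not carry over. Pictures are saved under pics/ and viewed, at most 10 in all, crops included, and the job is handed in when it is done.

```bash
ls; mkdir -p pics; python3 - <<'E'
from bench import arm, get_image, get_calibration, job_done
import cv2,numpy as np
for n in("top","scene"):
    cv2.imwrite(f"pics/{n}0.png",get_image(n)); c=get_calibration(n)
    R=cv2.Rodrigues(np.array(c["rvec"],float))[0]; print(n,c["K"],(-R.T@np.array(c["tvec"],float).ravel()).round(),R.round(2).tolist())
s=arm.read_state();print(s)
E
```

```text
bench.py
pics
top [[442.04803286   0.         319.95736485]
 [  0.         442.04803286 244.34313149]
 [  0.           0.           1.        ]] [421.  -3. 745.] [[-0.04, -1.0, 0.0], [-0.97, 0.04, -0.23], [0.23, -0.01, -0.97]]
scene [[575.82921298   0.         301.83312508]
 [  0.         575.82921298 238.51645232]
 [  0.           0.           1.        ]] [923. 694. 666.] [[-0.89, 0.46, 0.01], [0.28, 0.56, -0.78], [-0.37, -0.69, -0.63]]
{'clock': 0.1, 'joints': array([-9.61380936e-01,  3.85492791e-01,  6.81250531e-03, -4.41106745e-04,
       -1.19400128e+00, -2.58586660e-01]), 'joint_vel': array([ 2.04693519e-03, -2.11399023e-03,  4.06253882e-03,  1.17002192e-03,
       -2.26099614e-04, -3.74043268e-05]), 'joint_efforts': array([-3.80067795e-04, -3.93319094e+01,  1.88929653e+01,  4.19795841e+00,
       -2.57647087e-03,  4.02936820e-06]), 'position': array([ 214.65368822, -586.48516321,  247.34167966]), 'ee_rot': array([-1.74435981e-01,  9.84668044e-01,  9.41435317e-04, -2.10376799e-04]), 'contact_force': array([-0.09372571, -0.45727962,  1.00510553]), 'wrist_torque': array([0.00065969, 0.02055954, 0.03275443]), 'grasp_force': 0.0, 'gripper_width': 85.39015974243169}
```

View pics/top0.png

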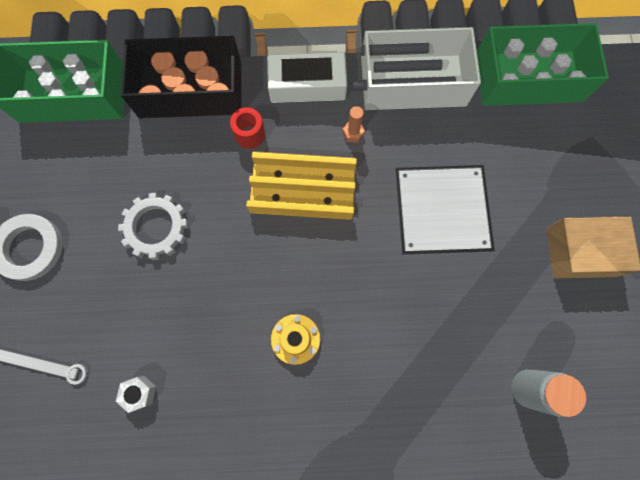

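View pics/scene0.png

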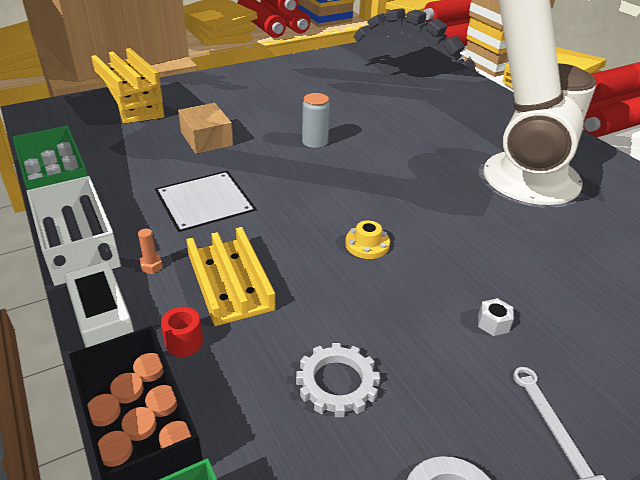

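Top view: sprocket at about (153,226), plate at (445,209), shoe (302,185), hub (296,339), smooth ring at (25,246). In the scene view, the sprocket is at (339,379), plate (206,200), hub (368,238) and shoe (230,275). The sprocket starts on the left (+y) and has to travel toward -y.

```bash
cat > h.py <<'E'
from bench import arm, get_image, get_calibration, job_done
import cv2,numpy as np
def cal(n):
    c=get_calibration(n);R=cv2.Rodrigues(np.array(c["rvec"],float))[0];t=np.array(c["tvec"],float).ravel()
    return np.array(c["K"]),R,t
def ray(n,p):
    K,R,t=cal(n);d=R.T@np.linalg.inv(K)@[p[0],p[1],1.];return -R.T@t,d
def onz(n,p,z):
    o,d=ray(n,p);return o+d*(z-o[2])/d[2]
def tri(a,b):
    (o,d),(p,e)=ray("top",a),ray("scene",b)
    s=np.linalg.lstsq(np.c_[d,-e],p-o,rcond=None)[0];x,y=o+d*s[0],p+e*s[1]
    return (x+y)/2,np.linalg.norm(x-y)
def mask(im,col):
    h=cv2.cvtColor(im,cv2.COLOR_BGR2HSV)
    return cv2.inRange(h,(0,0,120),(180,50,255)) if col=="grey" else cv2.inRange(h,(18,110,60),(35,255,255))
def blob(m,p):
    "contour of the blob nearest p, and its hole"
    cs,hi=cv2.findContours(m,cv2.RETR_CCOMP,cv2.CHAIN_APPROX_NONE)
    ext=[i for i in range(len(cs)) if hi[0][i][3]<0 and cv2.contourArea(cs[i])>300]
    i=max(ext,key=lambda i:cv2.pointPolygonTest(cs[i],p,True))
    ho=[cs[j] for j in range(len(cs)) if hi[0][j][3]==i]
    return cs[i],max(ho,key=cv2.contourArea) if ho else None
def cen(c):
    M=cv2.moments(c);return M["m10"]/M["m00"],M["m01"]/M["m00"]
E
python3 - <<'E'
from h import *
T=cv2.imread("pics/top0.png");S=cv2.imread("pics/scene0.png")
P={}
for nm,col,a,b in(("spr","grey",(153,226),(339,379)),("plate","grey",(445,209),(206,200)),("hub","yellow",(296,339),(368,238)),("shoe","yellow",(302,185),(230,275)),("smooth","grey",(25,246),None)):
    c,h=blob(mask(T,col),a); 
    print(nm,"top",np.round(cen(c)),cv2.boundingRect(c),cv2.contourArea(c))
    if nm in("spr","smooth"):
        print(" hull z18",onz("top",cen(cv2.convexHull(c)),9).round(1), "bore",cv2.fitEllipse(h)[0:2],onz("top",cen(h),9).round(1))
    if b:
        d,g=blob(mask(S,col),b); print(" scene",np.round(cen(d)),cv2.boundingRect(d),"tri",[np.round(q,1) for q in tri(cen(cv2.convexHull(c)),cen(cv2.convexHull(d)))])
        if g is not None and h is not None and nm=="spr": print(" boretri",[np.round(q,1) for q in tri(cen(h),cen(g))])
    r=cv2.boxPoints(cv2.minAreaRect(c)); q=cv2.approxPolyDP(cv2.convexHull(c),6,True)[:,0]
    if nm in("plate","shoe"):
        for z in((0,) if nm=="plate" else (0,40)): print(" corners z",z,[onz("top",p,z)[:2].round(0).tolist() for p in q])
    if nm=="hub": print(" flange",[onz("top",p,14)[:2].round(0).tolist() for p in (c[c[:,:,0].argmin(),0],c[c[:,:,0].argmax(),0],c[c[:,:,1].argmin(),0],c[c[:,:,1].argmax(),0])])
E
```

```text
spr top [152. 225.] (118, 192, 69, 67) 2972.5
 hull z18 [639.3 275.9   9. ] bore ((151.7367401123047, 224.61941528320312), (37.163150787353516, 40.634822845458984)) [639.8 275.9   9. ]
 scene [337. 379.] (296, 343, 84, 74) tri [array([639.4, 275.6,   9.4]), np.float64(0.5)]
 boretri [array([639.3, 275. ,  11. ]), np.float64(0.3)]
plate top [444. 209.] (399, 168, 92, 83) 6668.0
 scene [204. 200.] (158, 173, 95, 56) tri [array([ 651. , -235. ,   -3.6]), np.float64(1.8)]
 corners z 0 [[724.0, -307.0], [578.0, -306.0], [579.0, -159.0], [724.0, -161.0]]
hub top [295. 339.] (271, 314, 50, 51) 1919.0
 scene [367. 241.] (345, 220, 45, 39) tri [array([436.5,  34.3,  11. ]), np.float64(0.5)]
 flange [[446.0, 73.0], [430.0, -6.0], [477.0, 40.0], [398.0, 42.0]]
shoe top [302. 185.] (246, 151, 111, 69) 6333.5
 scene [231. 279.] (186, 227, 90, 99) tri [array([697.2,  15.9,  15.8]), np.float64(3.4)]
 corners z 0 [[772.0, 103.0], [753.0, -85.0], [642.0, -71.0], [658.0, 108.0]]
 corners z 40 [[753.0, 98.0], [735.0, -80.0], [630.0, -67.0], [646.0, 102.0]]
smooth top [ 26. 246.] (0, 213, 58, 67) 3085.5
 hull z18 [611.8 487.9   9. ] bore ((22.758682250976562, 245.49395751953125), (36.83323669433594, 42.44124221801758)) [612.  493.6   9. ]
```

The triangulated sprocket mid-height is about 9–11 mm, so the top is about 18 mm, matching the text. The sprocket is at (639.5, 275.7) and the plate at (651, -233). The shoe's front face runs from (642,-71) to (658,108), and the hub is at (437.5, 33.5).

The path goes via (573,125) and (556,-85), with about 27 mm of clearance on each side.

```bash
cat > d.py <<'E'
import sys;from h import *
from scipy.spatial.transform import Rotation as Ro
s=arm.read_state();R=Ro.from_quat(s["ee_rot"])
x,y,z=map(float,sys.argv[1:4]);yaw=np.radians(float(sys.argv[4])) if len(sys.argv)>4 else None
print("t",s["clock"],"at",s["position"].round(1),"y-axis",R.as_matrix()[:,1].round(3))
print("shift",R.inv().apply(np.array([x,y,z])-s["position"]).round(1))
if yaw is not None: # tool straight down, y axis turned by yaw from world y
    W=Ro.from_matrix(np.array([[-np.cos(yaw),-np.sin(yaw),0],[-np.sin(yaw),np.cos(yaw),0],[0,0,-1]]))
    print("turn",(R.inv()*W).as_rotvec().round(3))
E
python3 d.py 639.5 275.7 248 0
```

```text
t 0.1 at [ 214.7 -586.5  247.3] y-axis [-0.344  0.939  0.002]
shift [-6.952e+02  6.638e+02  6.000e-01]
turn [ 0.002 -0.     0.351]
```

The manual's scale: shifts go in shares of 0.6 m and turns go in shares of 4 rad. Converting my numbers, -345 mm / 600 = -0.575, 330 mm / 600 = 0.55, 0.35 rad / 4 = 0.0875.

Emit:
send_path([
  {"x": -0.575, "y": 0.55, "drz": 0.0875},
  {"x": -0.575, "y": 0.55, "drz": 0.0875},
  {"x": -0.575, "y": 0.55, "drz": 0.0875},
  {"x": -0.575, "y": 0.55, "drz": 0.0875},
  {"x": -0.575, "y": 0.55, "drz": 0.0875},
  {"x": -0.575, "y": 0.55, "drz": 0.0875},
  {"x": -0.575, "y": 0.55, "drz": 0.0875},
  {"x": -0.575, "y": 0.55, "drz": 0.0875},
  {"x": -0.575, "y": 0.55, "drz": 0.0875},
  {"x": -0.575, "y": 0.55, "drz": 0.0875},
], finger_gap=26)

```text
clock: 1.1
position: [426.0, -155.8, 248.3]
ee_rot: [-0.002, 1.0, 0.0, 0.0]
contact_force: [-0.0, 0.1, -0.7]
gripper_width: 25.8
grasp_force: 0.0
```

```bash
python3 d.py 639.5 275.7 248 0
```

```text
t 1.1 at [ 426.  -155.8  248.3] y-axis [-0.003  1.     0.   ]
shift [-2.148e+02  4.308e+02  4.000e-01]
turn [0.    0.    0.003]
```

To row units: 431 mm / 600 = 0.7183, -215 mm / 600 = -0.3583.

Emit:
send_path([
  {"x": -0.3583, "y": 0.7183},
  {"x": -0.3583, "y": 0.7183},
  {"x": -0.3583, "y": 0.7183},
  {"x": -0.3583, "y": 0.7183},
  {"x": -0.3583, "y": 0.7183},
  {"x": -0.3583, "y": 0.7183},
  {"x": -0.3583, "y": 0.7183},
  {"x": -0.3583, "y": 0.7183},
  {"x": -0.3583, "y": 0.7183},
  {"x": -0.3583, "y": 0.7183},
])

```text
clock: 2.1
position: [640.7, 275.7, 246.8]
ee_rot: [-0.001, 1.0, -0.0, -0.001]
contact_force: [-0.5, -0.5, 0.5]
gripper_width: 25.9
grasp_force: 0.0
```

Emit:
send_path([
  {"z": 0.0833},
  {"z": 0.1667},
  {"z": 0.25},
  {"z": 0.3},
  {"z": 0.3},
  {"z": 0.3},
])

```text
clock: 2.7
position: [640.5, 272.8, 68.5]
ee_rot: [-0.001, 1.0, -0.0, 0.0]
contact_force: [0.7, 0.6, 1.3]
gripper_width: 26.3
grasp_force: 0.0
```

```bash
python3 d.py 639.5 275.7 30 0
python3 -c "
from h import *
a=get_image('scene');cv2.imwrite('pics/s1.png',cv2.resize(a[270:450,230:450],None,fx=3,fy=3))"
```

```text
t 2.7 at [640.5 272.8  68.5] y-axis [-0.001  1.    -0.001]
shift [ 1.   2.9 38.5]
turn [-0.001  0.     0.001]
```

View pics/s1.png

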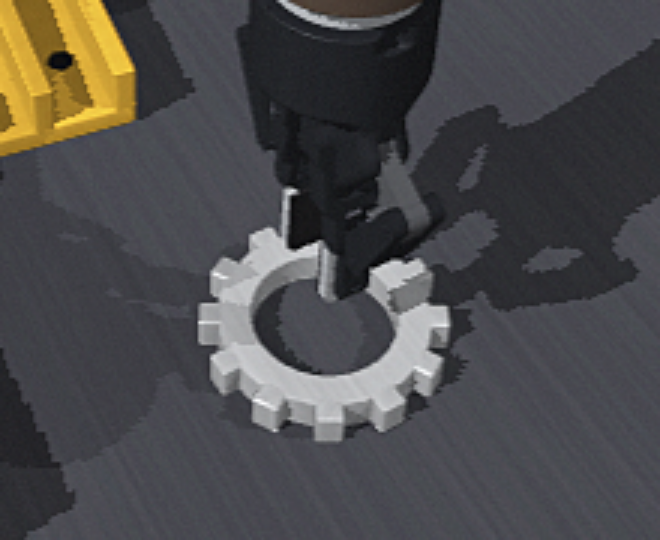

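The fingers hover over the bore, with the near fingertip at crop (325,295). The finger backs widen upward, so I'll narrow the opening for more room.

To row units: 43 mm / 600 = 0.0717, 40 mm / 600 = 0.0667.

Emit:
send_path([
  {"x": 0.0017, "y": 0.005},
  {"x": 0.0017, "y": 0.005, "z": 0.025},
  {"x": 0.0017, "y": 0.005, "z": 0.0417},
  {"x": 0.0017, "y": 0.005, "z": 0.05},
  {"x": 0.0017, "y": 0.005, "z": 0.0583},
  {"x": 0.0017, "y": 0.005, "z": 0.0667},
  {"x": 0.0017, "y": 0.005, "z": 0.0717},
  {"x": 0.0017, "y": 0.005, "z": 0.0717},
], finger_gap=10)

```text
clock: 3.55
position: [638.8, 275.6, 24.7]
ee_rot: [-0.0, 1.0, -0.0, -0.0]
contact_force: [-0.5, 0.0, -1.4]
gripper_width: 10.3
grasp_force: 0.0
```

```bash
python3 d.py 639.5 275.7 24 0
python3 -c "
from h import *
a=get_image('scene');cv2.imwrite('pics/s2.png',cv2.resize(a[290:450,260:460],None,fx=3,fy=3))"
```

```text
t 3.55 at [638.8 275.6  24.7] y-axis [-0.001  1.    -0.   ]
shift [-0.7  0.1  0.7]
turn [-0.    -0.001  0.001]
```

View pics/s2.png

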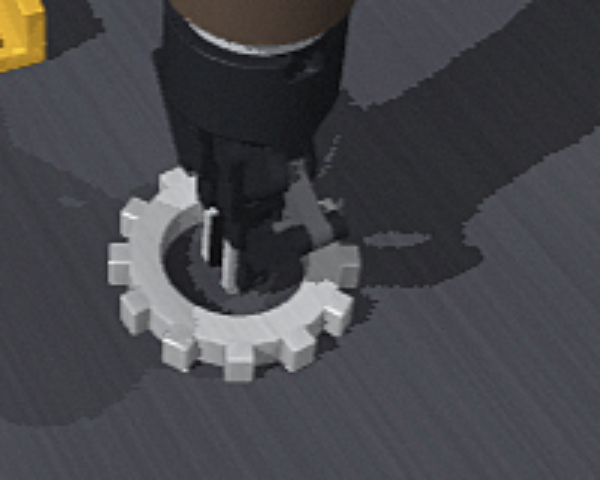

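In the bore without contact. Now push the first leg, direction (-70,-163) in world, gently.

To row units: -80 mm / 600 = -0.1333, -71 mm / 600 = -0.1183.

Emit:
send_path([
  {"x": 0.0033, "y": -0.01, "z": 0.0033},
  {"x": 0.0083, "y": -0.02, "z": 0.0033},
  {"x": 0.0133, "y": -0.03, "z": 0.0033},
  {"x": 0.0183, "y": -0.0433, "z": 0.0033},
  {"x": 0.025, "y": -0.0583, "z": 0.0033},
  {"x": 0.0317, "y": -0.0733, "z": 0.0033},
  {"x": 0.0383, "y": -0.0883, "z": 0.0033},
  {"x": 0.045, "y": -0.1033, "z": 0.0033},
  {"x": 0.0517, "y": -0.1183, "z": 0.0033},
  {"x": 0.0583, "y": -0.1333, "z": 0.0033},
])

```text
clock: 4.6
position: [603.9, 195.0, 23.5]
ee_rot: [-0.0, 1.0, 0.0, 0.0]
contact_force: [2.1, 3.4, -1.1]
gripper_width: 10.0
grasp_force: 1.6
```

```bash
cat > m.py <<'E'
from h import *
# sprocket centre: bright grey pixels, circle through hull, arm blocks some
im=get_image("top");m=mask(im,"grey");s=arm.read_state()
import sys;K,R,t=cal("top")
p=np.array([float(sys.argv[1]),float(sys.argv[2]),18.]);u=K@(R@p+t);u=u[:2]/u[2]
w=np.zeros_like(m);cv2.circle(w,tuple(int(v) for v in u),48,255,-1)
c=np.vstack(cv2.findContours(m&w,cv2.RETR_EXTERNAL,cv2.CHAIN_APPROX_NONE)[0])
(cc,r)=cv2.minEnclosingCircle(c);print("t",s["clock"],"tcp",s["position"].round(1),"spr",onz("top",cc,14)[:2].round(1),"r px",round(r,1),"F",s["contact_force"].round(1))
cv2.imwrite(f"pics/m{int(s['clock']*100)}.png",im)
E
python3 m.py 607 210; ls pics
```

```text
t 4.65 tcp [602.7 193.3  23.3] spr [618.3 220. ] r px 41.4 F [ 0.2 -0.3 -0.3]
m465.png
s1.png
s2.png
scene0.png
top0.png
```

View pics/m465.png

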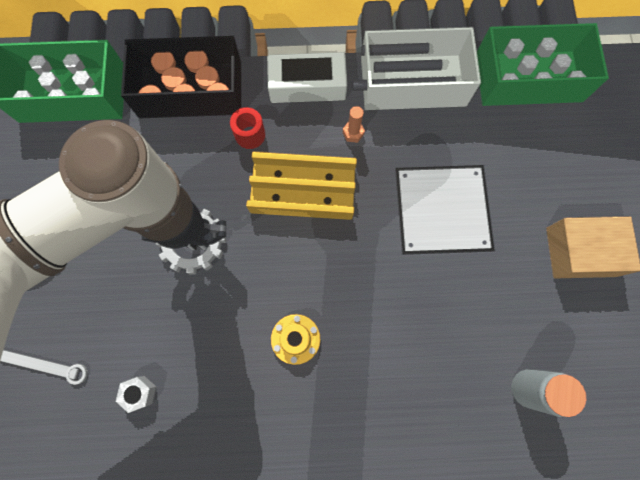

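The ring is being towed cleanly. Its bottom edge is at row 272 and right edge at column 226, so its centre is about (193,239). Continuing leg 1.

To row units: -80 mm / 600 = -0.1333, -72 mm / 600 = -0.12.

Emit:
send_path([
  {"x": 0.0067, "y": -0.0133},
  {"x": 0.0133, "y": -0.0267},
  {"x": 0.02, "y": -0.04},
  {"x": 0.0267, "y": -0.0533},
  {"x": 0.0333, "y": -0.0667},
  {"x": 0.04, "y": -0.08},
  {"x": 0.0467, "y": -0.0933},
  {"x": 0.0533, "y": -0.1067},
  {"x": 0.0583, "y": -0.12},
  {"x": 0.06, "y": -0.1333},
])

```text
clock: 5.65
position: [567.5, 115.0, 23.3]
ee_rot: [-0.0, 1.0, -0.0, -0.0]
contact_force: [1.0, 3.6, -0.3]
gripper_width: 10.0
grasp_force: 1.8
```

```bash
python3 - <<'E'
from h import *
im=get_image("scene");s=arm.read_state();print(s["position"].round(1),s["contact_force"].round(1))
cv2.imwrite("pics/s3.png",im)
c,g=blob(mask(im,"grey"),(350,315));print(cv2.boundingRect(c),onz("scene",cen(cv2.convexHull(c)),9).round(1))
print([onz("top",p,9).round(0) for p in((193,239),)])
E
```

```text
[567.1 113.8  23.2] [ 1.1 -0.8  0.1]
(291, 272, 73, 56) [576.9 131.2   9. ]
[array([611., 204.,   9.])]
```

View pics/s3.png

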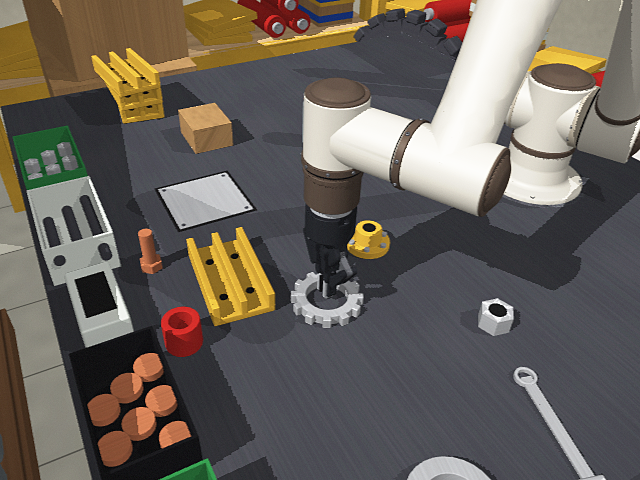

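The scene view shows the ring at about (327,300), entering the gap. It is clear of the shoe's corner at (270,315) and the hub at (368,240). Its centre is about (576,129), trailing the TCP by about 15 mm as expected.

To row units: -100 mm / 600 = -0.1667, -90 mm / 600 = -0.15.

Emit:
send_path([
  {"x": 0.0017, "y": -0.0167},
  {"x": 0.0033, "y": -0.0333},
  {"x": 0.005, "y": -0.05},
  {"x": 0.0067, "y": -0.0667},
  {"x": 0.0083, "y": -0.0833},
  {"x": 0.01, "y": -0.1},
  {"x": 0.01, "y": -0.1167},
  {"x": 0.0117, "y": -0.1333},
  {"x": 0.0117, "y": -0.15},
  {"x": 0.0117, "y": -0.1667},
])

```text
clock: 6.7
position: [561.0, 14.8, 23.3]
ee_rot: [-0.0, 1.0, -0.0, -0.0]
contact_force: [0.4, 3.9, 0.8]
gripper_width: 10.2
grasp_force: 2.0
```

```bash
python3 - <<'E'
from h import *
im=get_image("scene");s=arm.read_state();print(s["position"].round(1),s["contact_force"].round(1))
cv2.imwrite("pics/s4.png",cv2.resize(im[180:340,180:400],None,fx=3,fy=3))
c,g=blob(mask(im,"grey"),(310,265));print(cv2.boundingRect(c),onz("scene",cen(cv2.convexHull(c)),9).round(1))
E
```

```text
[560.6  13.4  23.2] [-0.2 -0.3  0.5]
(272, 237, 67, 49) [562.9  31.9   9. ]
```

View pics/s4.png

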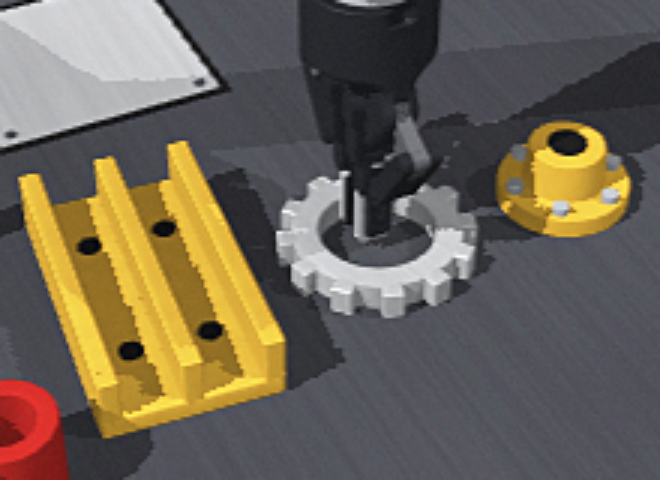

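The ring (crop centre about (378,248)) is mid-gap at about (563,28), clear of both the shoe and the hub. Continuing.

To row units: -100 mm / 600 = -0.1667, -90 mm / 600 = -0.15.

Emit:
send_path([
  {"x": 0.0017, "y": -0.0167},
  {"x": 0.0033, "y": -0.0333},
  {"x": 0.005, "y": -0.05},
  {"x": 0.0067, "y": -0.0667},
  {"x": 0.0083, "y": -0.0833},
  {"x": 0.01, "y": -0.1},
  {"x": 0.0117, "y": -0.1167},
  {"x": 0.0117, "y": -0.1333},
  {"x": 0.0117, "y": -0.15},
  {"x": 0.0117, "y": -0.1667},
])

```text
clock: 7.75
position: [554.1, -85.2, 23.2]
ee_rot: [-0.0, 1.0, -0.0, -0.0]
contact_force: [0.2, 3.4, -0.1]
gripper_width: 9.7
grasp_force: 1.7
```

```bash
python3 - <<'E'
from h import *
im=get_image("scene");s=arm.read_state();print(s["position"].round(1),s["contact_force"].round(1))
c,g=blob(mask(im,"grey"),(288,215));print(cv2.boundingRect(c),onz("scene",cen(cv2.convexHull(c)),9).round(1))
E
```

```text
[553.9 -86.5  23.2] [ 0.7  0.2 -0.4]
(253, 206, 62, 44) [555.5 -68.7   9. ]
```

To row units: -95 mm / 600 = -0.1583, -88 mm / 600 = -0.1467.

Emit:
send_path([
  {"x": -0.0033, "y": -0.0167},
  {"x": -0.01, "y": -0.0333},
  {"x": -0.0167, "y": -0.05},
  {"x": -0.0233, "y": -0.0667},
  {"x": -0.03, "y": -0.0833},
  {"x": -0.0383, "y": -0.1},
  {"x": -0.0467, "y": -0.1167},
  {"x": -0.055, "y": -0.1333},
  {"x": -0.065, "y": -0.1467},
  {"x": -0.075, "y": -0.1583},
])

```text
clock: 8.8
position: [599.4, -180.1, 23.1]
ee_rot: [-0.0, 1.0, 0.0, -0.001]
contact_force: [-2.0, 3.1, 0.6]
gripper_width: 10.3
grasp_force: 2.1
```

```bash
python3 - <<'E'
from h import *
im=get_image("scene");s=arm.read_state();print(s["position"].round(1),s["contact_force"].round(1))
cv2.imwrite("pics/s5.png",cv2.resize(im[130:310,130:350],None,fx=3,fy=3))
E
```

```text
[ 600.9 -181.1   23.3] [ 0.1 -0.  -0.3]
```

View pics/s5.png

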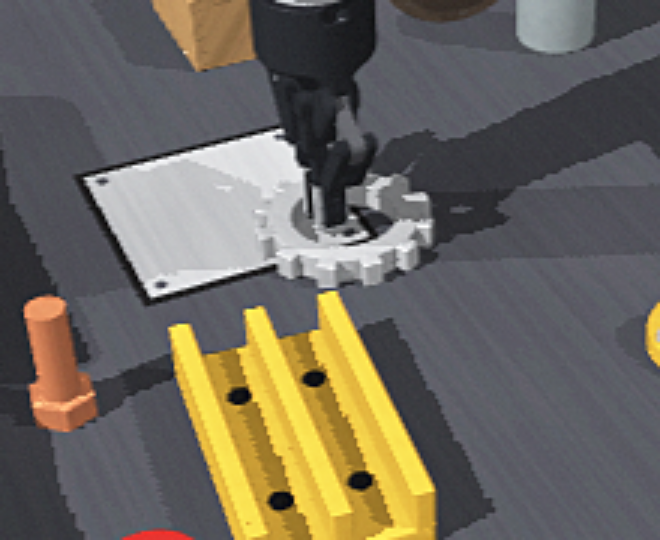

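The ring (crop about (345,228)) is past the shoe and partly on the plate. Final stretch.

To row units: -62 mm / 600 = -0.1033, -59 mm / 600 = -0.0983.

Emit:
send_path([
  {"x": -0.01, "y": -0.01},
  {"x": -0.02, "y": -0.02},
  {"x": -0.03, "y": -0.0317},
  {"x": -0.04, "y": -0.0433},
  {"x": -0.05, "y": -0.055},
  {"x": -0.0617, "y": -0.0667},
  {"x": -0.0733, "y": -0.0783},
  {"x": -0.0833, "y": -0.09},
  {"x": -0.09, "y": -0.0983},
  {"x": -0.0933, "y": -0.1033},
])

```text
clock: 9.85
position: [656.0, -241.8, 23.2]
ee_rot: [-0.0, 1.0, -0.0, 0.0]
contact_force: [-1.5, 3.6, 0.1]
gripper_width: 10.2
grasp_force: 2.1
```

```bash
python3 d.py 649.5 -235 23
python3 -c "
from h import *
im=get_image('scene');cv2.imwrite('pics/s6.png',cv2.resize(im[130:290,120:320],None,fx=3,fy=3))"
```

```text
t 9.85 at [ 656.  -241.8   23.2] y-axis [-0.  1. -0.]
shift [6.5 6.8 0.2]
```

View pics/s6.png

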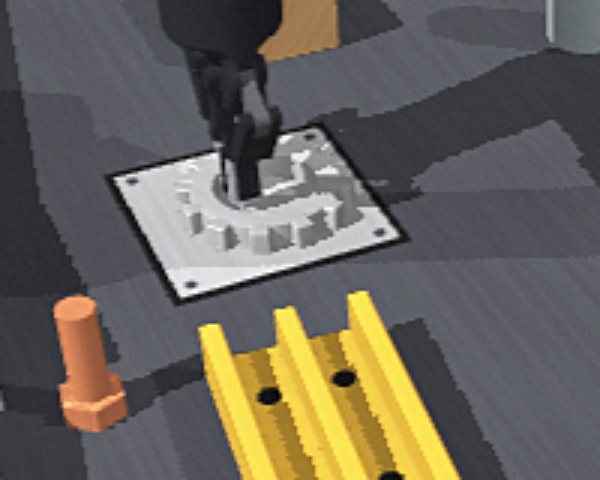

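The ring is on the plate: crop centre about (268,195), against about (257,198) for the plate centre raised to ring mid-height. Back off the wall, lift out straight and check.

To row units: -200 mm / 600 = -0.3333, -170 mm / 600 = -0.2833.

Emit:
send_path([
  {"x": 0.005, "y": 0.005},
  {"x": 0.01, "y": 0.0117},
  {"x": 0.01, "y": 0.0117},
  {"x": 0.01, "y": 0.0117, "z": -0.0167},
  {"x": 0.01, "y": 0.0117, "z": -0.0333},
  {"x": 0.01, "y": 0.0117, "z": -0.0667},
  {"x": 0.01, "y": 0.0117, "z": -0.1333},
  {"x": 0.01, "y": 0.0117, "z": -0.2083},
  {"x": 0.01, "y": 0.0117, "z": -0.2833},
  {"x": 0.01, "y": 0.0117, "z": -0.3333},
])

```text
clock: 10.9
position: [650.6, -234.8, 229.3]
ee_rot: [-0.001, 1.0, -0.001, 0.004]
contact_force: [-0.5, -0.6, -1.1]
gripper_width: 9.8
grasp_force: 0.0
```

Emit:
send_path([
  {},
  {"x": 0.0833, "y": -0.075},
  {"x": 0.1583, "y": -0.15},
  {"x": 0.2333, "y": -0.225},
  {"x": 0.3083, "y": -0.3},
  {"x": 0.3333, "y": -0.3333},
  {"x": 0.3333, "y": -0.3333},
  {"x": 0.3333, "y": -0.3333},
])

```text
clock: 11.7
position: [446.5, -437.1, 223.9]
ee_rot: [0.002, 1.0, -0.0, 0.0]
contact_force: [1.4, 0.1, -0.5]
gripper_width: 10.0
grasp_force: 0.0
```

```bash
python3 - <<'E'
from h import *
T=get_image("top");S=get_image("scene")
cv2.imwrite("pics/f.png",np.hstack([cv2.resize(T[150:270,385:505],None,fx=3,fy=3),cv2.resize(S[150:270,140:270],None,fx=3,fy=3)]))
E
```

```text
(no output)
```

View pics/f.png

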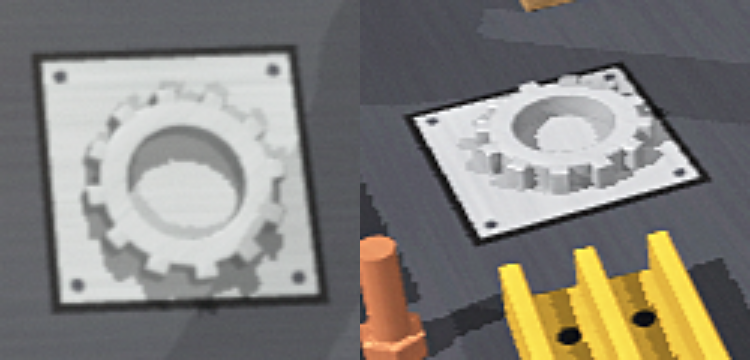

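Top view: the bore's upper rim spans crop x 126–244, y 124–240, centred on (446.7,210.7) in the full image. Scene view: the rim is centred at about (207.8,189.5).

```bash
python3 - <<'E'
from h import *
print(onz("top",(446.5,210.5),18),onz("scene",(207.8,189.5),18),tri((446.5,210.5),(207.8,189.5)))
c=np.array([(60,77),(273,70),(298,278),(77,285)])/3+[385,150]
print(np.mean([onz("top",p,0) for p in c],0), arm.read_state()["clock"])
E
```

```text
[ 641.10517811 -232.42297728   18.        ] [ 641.08164768 -236.75430411   18.        ] (array([ 641.39723008, -232.4071083 ,   20.22014812]), np.float64(2.1738572561280947))
[ 6.50380641e+02 -2.34024262e+02 -2.84217094e-14] 11.8
```

Both views put the ring about 9–10 mm from the plate centre (limit 20 mm), lying flat and with the arm clear. Handing in.

```bash
python3 -c "
from bench import arm, get_image, get_calibration, job_done
print(job_done())"
```

```text
the job is handed in; nothing more can be done
None
```

The sprocket ring was slid flat through the gap without touching the shoe or hub as far as the camera checks and force readings showed, and it lies about 9 mm from the plate's centre (limit 20 mm); I handed the job in at about 12 s, and no verdict was shown.

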